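Sweep the plaster offcuts into the catch drawer

ROBOT

A 6-joint arm with a two-finger parallel gripper is mounted at the origin on a cart in front of the work surface, level with it; the furniture and walls round the work are solid. World frame = base frame: x ahead of the robot, y to its left, z up, the work surface at z = 0. Lengths are in m, angles in degrees, forces in N, time in s.
With the tool pointing down it reaches from about 0.35 to 0.8 m from the base axis. Payload 7.3 kg.
Tool frame: the origin (TCP) lies between the finger pads; the fingertips stand 25 mm ahead of it and the grasp point (between the pads) lies 6 mm ahead of it; z points along the fingers, y is the line along which they close (so a half turn about z gives the same grasp; the last joint's range is limited). The gripper opens to 85 mm and grips with 20 to 120 N. Pads are 22 mm wide; open, the fingers measure 114 mm over their backs; the gripper's body (76 mm by 85 mm) begins 54 mm behind the grasp point. The pads swing forward as they close: fully open they stand 13 mm farther back than shut.
Start: joints at [-83.537, 19.595, 87.324, -0, 73.075, -8.365], TCP at [0.134, -0.508, 0.256] pointing down, gripper open.
Joint ranges: [-145.02, 145.02], [-44.19, 115.74], [2.07, 154.8], [-57.11, 237.11], [16.16, 152.29], [-177.93, 177.93]. Speed limits (degrees/s): [147.25, 147.25, 180, 180, 180, 180].

INTERFACE

Orientations are given as [roll, pitch, yaw] about the fixed x, y, z axes, in that order (R = Rz(yaw) Ry(pitch) Rx(roll)).
In Python, from station import env gives the robot as it stands.
- The arm moves only by the tool servo_tool, never from a script. Its argument "plan" is a list that holds one entry, the list of rows, each a list of 7 numbers: the shift along the tool's x, y, z in units of 30 mm (1.0 is 30 mm), then the turn, a rotation vector about the tool's x, y, z in rad, then the finger opening in mm, from 0 to 85.4. In form: [[[tx, ty, tz, ax, ay, az, fingers], ...]]. A call has 1 to 5 rows; each row shifts and turns the commanded pose from where the row before left it, along the tool's axes as they then stand; what a row does not reach is not made up. A row lasts 1/12 s, in which the tool goes at most 41.7 mm and 7.16 degrees, less where a joint would pass 70% of its speed; a pose out of reach is approached as far as the arm can. A call is refused whole if a number of a shift passes 1 or a number of a turn 0.125, either way. A call with a gripper value outside its range is refused whole. The fingers move at their own pace and stop on an object; "force" is the grip in N (left out, the last holds). Time passes only in rows, so rows that do not move let the fingers close. It gives the time, the measured TCP pose, the force, the opening and the grip force at its end, in the units of the state.
- env.sense(): the state, without advancing time (a new reading comes with each control period).
- env.camera(name): name is "scene" or "top" or "wrist"; returns the picture (480x640x3 uint8, red, green, blue); there is no depth.
- env.camera_info(name): a dict with "fx", "fy", "cx", "cy" (pixels), "k1" (the pictures are not rectified: a ray, as slopes to the right and down, at radius r is drawn at 1 + k1 r^2 times it, then the intrinsics apply), "position" and "attitude" of the camera in the world. Camera axes: x right, y down, z forward; pixel columns grow to the right and rows downward; lengths in m; the calibration is good to about 2 mm. A picture is of the moment at which its call begins: read the wrist's pose just before it. camera_info takes no time and is no camera call; for the wrist camera it gives the pose at the moment of the call.
- env.close_job(): hands the job in; it is judged then, once.
Trained networks look in the newest picture that a camera, given by its name, has taken for a name from the list of things; names that differ only in an ending like _2 or _b are one class to them, and where a whole thing is asked for, a point or a joint stands for the part that bears it (a point fixed in the world has none). Each returns a list of dicts, best first, with "confidence" (0 to 1); they miss things now and then, are a little off and sometimes report something else, mostly with a low value. They report only what shows in the picture. A call takes as long as a camera call.
- env.spot_in(query, camera): "xyz" ([x, y, z] in m, in world coordinates, good to about 4 mm: the middle of the surface that is visible of it).
The state is a dict: "t": time; "joints": joint angles; "dq": joint speeds; "joint_efforts": joint torques, N m; "eef_pos": TCP position; "tool_rot": TCP orientation; "contact_force": force on the tool from outside, world axes, zero at the start; "torque": the same for the moment, N m; "opening": opening from 0.0 (shut) to 1.0 (fully open); "grip_force": force on a finger pad.
Only numpy, scipy, OpenCV 4.12 (cv2) and the standard library are available. Lean on these libraries where they do the work, as an engineer would, in place of code of your own. Each camera call takes 0.05 s, during which the arm holds its last target. There are 200 camera calls.

TASK

Sweep the three broken plaster offcuts off the open front edge of the trimming board with your fingertips so that they drop into the catch drawer below, then push the drawer fully home and take your hand away. Only push: do not pinch, pick up or carry anything, do not touch the egg-shaped casting left on the board, and leave the other things on the bench where they are.

Things in the scene. Friction and masses are not known exactly. Their poses are not given: they have to be found in the camera images.
- trim_board: plywood trimming board on a low wooden case, 200 mm deep (x) by 360 mm wide (y), fixed. Origin under its centre at table height; x from its front (robot side) to its rear, y left, z up. Flat top 68 mm above the table. Rim 10 mm thick and 10 mm high on the left, right and rear, so the clear top is x -0.100 to 0.090, y -0.170 to 0.170; no rim at the front edge, x = -0.100
- board_front_edge (a point): middle of the board's open front edge, on its top face, 68 mm above the table; axes as the board's
- catch_drawer (a joint): travel of the drawer under the board along the board's x: 0 = home, 0.09 m = fully out to the robot (starts 0.070 to 0.086). About 2 N friction, 4 N s/m damping; stays where left. Inside 308 mm wide, walls 37 mm deep; open top 45 to 48 mm above the table. Pulled out by d, the gap from the board's front edge to the inside of the drawer's front panel is d - 8 mm
- drawer_front (a point): outer face of the drawer's front panel, mid-width, 26 mm above the table; moves with the drawer; axes as the board's (x into the drawer). Panel 326 mm wide, 12 mm thick, 8 to 48 mm above the table, with a notch 90 mm wide and 8 mm deep in the middle of its top edge. With the drawer home this face is 4 mm in front of the board's front edge (board x = -0.104)
- offcut_block: off-white broken plaster lump with flat facets, about 34 x 27 x 17 mm high, 15 to 30 g, loose on the trimming board and free to slide; origin in its middle, about 8 mm above the board's top at the start (its yaw is random)
- offcut_wedge: off-white broken plaster lump with flat facets, about 29 x 26 x 16 mm high, 15 to 30 g, loose on the trimming board and free to slide; origin in its middle, about 8 mm above the board's top at the start (its yaw is random)
- offcut_stick: off-white broken plaster lump with flat facets, about 18 x 44 x 15 mm high, long along its y, 15 to 30 g, loose on the trimming board and free to slide; origin in its middle, about 8 mm above the board's top at the start (its yaw is random within about 0.5 rad of the board's)
- egg_casting: cream, smooth egg-shaped plaster casting, 44 x 52 x 39 mm high, loose on the board on its flat face; origin under its centre. Not to be touched. It and the offcuts lie in four lanes 76 mm apart across the board, in any order; each offcut's way straight to the front edge is clear
- rubber_bowl: green rubber mixing bowl, 124 mm across and 63 mm high, on the table to the left; origin under its centre
- plaster_cup: off-white plastic cup, 73 mm across and 88 mm high, on the table at the left; origin under its centre
- clay_ball: brown lump of modelling clay, 60 mm across and 46 mm high, on the table at the left; origin under its centre
- brush_flat: flat bristle brush with wooden handle, 195 x 36 x 10 mm, on the table at the right; origin under its middle

How it is judged (in metres and radians):
On the way, in this order (a step that is already met when the one before it is completed fails the run):
1. the three offcuts lie in the catch drawer while it is still pulled out (x of offcut_block in the frame of drawer_front between 0.01 and 0.178 m and y of offcut_block in the frame of drawer_front between -0.155 and 0.155 m and z of offcut_block in the frame of drawer_front between -0.018 and 0.022 m and x of offcut_wedge in the frame of drawer_front between 0.01 and 0.178 m and y of offcut_wedge in the frame of drawer_front between -0.155 and 0.155 m and z of offcut_wedge in the frame of drawer_front between -0.018 and 0.022 m and x of offcut_stick in the frame of drawer_front between 0.01 and 0.178 m and y of offcut_stick in the frame of drawer_front between -0.155 and 0.155 m and z of offcut_stick in the frame of drawer_front between -0.018 and 0.022 m and value of joint catch_drawer above 0.03 m), for 0.2 s.
2. the drawer is pushed home (value of joint catch_drawer below 0.004 m), for 0.2 s.
At the end, for the whole second after the job is handed in: all three offcuts lie at rest inside the catch drawer, below its rim; the drawer is home within 4 mm; the egg casting is within 10 mm of where it was (x of offcut_block in the frame of drawer_front between 0.01 and 0.178 m and y of offcut_block in the frame of drawer_front between -0.155 and 0.155 m and z of offcut_block in the frame of drawer_front between -0.018 and 0.022 m and x of offcut_wedge in the frame of drawer_front between 0.01 and 0.178 m and y of offcut_wedge in the frame of drawer_front between -0.155 and 0.155 m and z of offcut_wedge in the frame of drawer_front between -0.018 and 0.022 m and x of offcut_stick in the frame of drawer_front between 0.01 and 0.178 m and y of offcut_stick in the frame of drawer_front between -0.155 and 0.155 m and z of offcut_stick in the frame of drawer_front between -0.018 and 0.022 m and value of joint catch_drawer below 0.004 m and linear speed of each of offcut_block, offcut_wedge, offcut_stick below 0.02 m/s and distance of egg_casting from where it was at the start of the episode below 0.01 m); the robot touches nothing.
It fails at once if an offcut is lifted: its middle more than 27 mm above the board's top (height (world z) of any of offcut_block, offcut_wedge, offcut_stick above 0.095 m).
It fails at once if an offcut is pinched or squeezed with more than 15 N (contact force between the fingers and offcut_block above 15 N or contact force between the fingers and offcut_wedge above 15 N or contact force between the fingers and offcut_stick above 15 N).
It fails at once if the egg casting is touched by the robot, or moved by more than 10 mm (contact force between any of the arm, the fingers and egg_casting above 0.3 N or distance of egg_casting from where it was at the start of the episode above 0.01 m).
It fails at once if another thing on the bench is moved by more than 20 mm (distance of any of rubber_bowl, plaster_cup, clay_ball, brush_flat from where it was at the start of the episode above 0.02 m).
It also fails if it takes over 51 s, if anything falls off the work surface, if the arm or the gripper's body presses on something with over 40 N, if the wrist force passes 120 N, or if a joint passes its speed limit or range.

## Working session

There is one attempt and no reset: what is moved stays moved. The work goes in short steps, Python scripts to look and compute and a tool call to move; the robot and the scene stay as the last step left them, time stands still between calls to the robot, and variables do not carry over. Pictures are saved under pics/ and viewed, at most 13 in all, crops included, and the job is handed in when it is done.

Besides the shell and the picture viewer there is one more tool, called after "Request:" as a command line: name --argument value ..., lists and objects as JSON in quotes. servo_tool: Moves the arm, as the interface text tells. Its arguments: {"type":"object","properties":{"plan":{"type":"array","items":{"type":"array","items":{"type":"array","items":{"type":"number"}}}},"force":{"type":"number"}},"required":["plan"]}

```bash
mkdir -p pics; cat > h.py <<'E'
from station import env
import numpy as np, cv2
def snap(n,f):
    im=env.camera(n); cv2.imwrite('pics/'+f,im[:,:,::-1]); return im
E
python3 - <<'E'
from h import *
s=env.sense(); print(s['t'],s['eef_pos'],s['tool_rot'],s['opening'])
for c in ('top','scene'):
    snap(c,c+'1.png')
    print(c,env.camera_info(c))
    for q in ['trim_board','catch_drawer','drawer_front','offcut_block','offcut_wedge','offcut_stick','egg_casting','rubber_bowl','plaster_cup','clay_ball','brush_flat']:
        print(q,[(np.round(d['xyz'],3).tolist(),round(d['confidence'],2)) for d in env.spot_in(q,c)][:3])
print(env.sense()['t'])
E
```

```text
0.0 [ 0.13432426 -0.50713678  0.25560543] [-1.79909079e+02 -1.22841840e-02  1.48275339e+01] 0.9998677097144334
top {'fx': 545.8386268266325, 'fy': 545.8386268266325, 'cx': 323.7414346194982, 'cy': 239.2334368018629, 'k1': 0.049440309646249306, 'position': array([0.24765336, 0.00645731, 1.71419116]), 'attitude': array([-170.58475886,   -1.12997997,  -90.53356145])}
trim_board [([0.58, 0.054, 0.068], 0.93), ([0.637, 0.018, 0.086], 0.53)]
catch_drawer [([0.483, 0.034, 0.011], 0.68)]
drawer_front [([0.486, 0.035, 0.007], 0.64)]
offcut_block [([0.604, 0.169, 0.084], 0.43)]
offcut_wedge [([0.629, 0.105, 0.083], 0.55)]
offcut_stick [([0.638, 0.021, 0.084], 0.56)]
egg_casting [([0.629, -0.057, 0.1], 0.61)]
rubber_bowl [([0.457, 0.463, 0.023], 0.95)]
plaster_cup [([0.349, 0.343, 0.027], 0.82)]
clay_ball [([0.35, 0.465, 0.038], 0.54)]
brush_flat [([0.367, -0.538, 0.005], 0.96)]
scene {'fx': 460.6633090739278, 'fy': 460.6633090739278, 'cx': 329.5762729224876, 'cy': 232.2962916642433, 'k1': -0.1074116349600591, 'position': array([-0.64755719, -0.71933931,  1.05916881]), 'attitude': array([-126.83011389,   -0.38155265,  -57.70239682])}
trim_board [([0.564, 0.023, 0.066], 0.94)]
catch_drawer [([0.514, 0.004, 0.016], 0.66)]
drawer_front [([0.508, 0.005, 0.012], 0.68), ([0.37, -0.543, 0.005], 0.16)]
offcut_block [([0.599, 0.165, 0.081], 0.44)]
offcut_wedge [([0.627, 0.101, 0.077], 0.55)]
offcut_stick [([0.635, 0.021, 0.078], 0.52)]
egg_casting [([0.338, 0.453, 0.032], 0.25)]
rubber_bowl [([0.465, 0.474, 0.041], 0.59)]
plaster_cup [([0.344, 0.325, 0.064], 0.69)]
clay_ball [([0.338, 0.455, 0.03], 0.72)]
brush_flat [([0.37, -0.542, 0.005], 0.58)]
1.2
```

```bash
cat >> h.py <<'E'
from scipy.spatial.transform import Rotation as Ro
def cam(c):
    i=env.camera_info(c); return i,Ro.from_euler('xyz',i['attitude'],degrees=True).as_matrix(),np.array(i['position'])
def proj(p,c):
    i,R,t=cam(c); v=R.T@(np.array(p)-t); s=v[:2]/v[2]; s=s*(1+i['k1']*(s@s)); return s*i['fx']+[i['cx'],i['cy']]
def back(uv,z,c):
    i,R,t=cam(c); d=(np.array(uv,float)-[i['cx'],i['cy']])/i['fx']; s=d.copy()
    for _ in range(9): s=d/(1+i['k1']*(s@s))
    r=R@np.array([*s,1]); return t+r*(z-t[2])/r[2]
E
python3 - <<'E'
from h import *
im=cv2.imread('pics/top1.png'); print(proj([.6,.05,.068],'top'))
u,v=proj([.56,.04,.068],'top'); u,v=int(u)-100,int(v)-75
print('origin',u,v,'scale4'); cv2.imwrite('pics/topc.png',cv2.resize(im[v:v+150,u:u+200],None,fx=4,fy=4,interpolation=cv2.INTER_CUBIC))
E
```

```text
[297.98403894 213.86140517]
origin 201 151 scale4
```

View pics/topc.png

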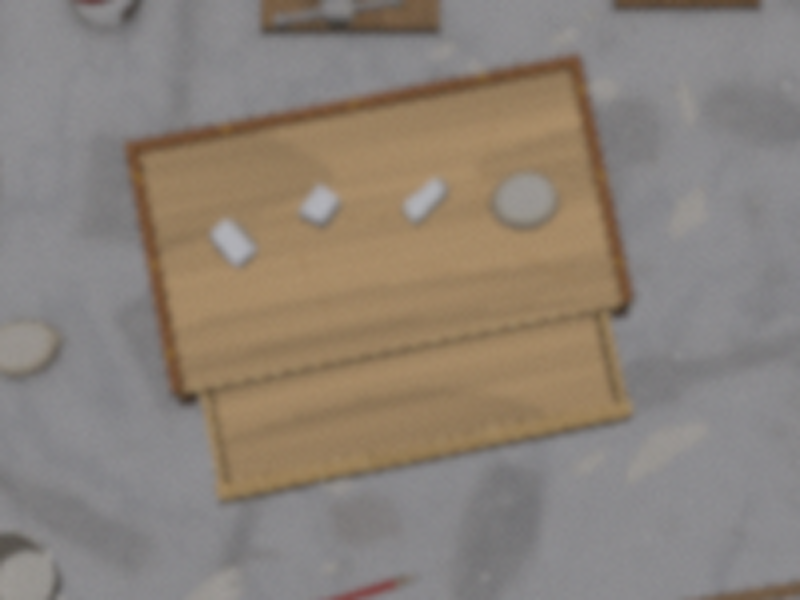

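View pics/scene1.png

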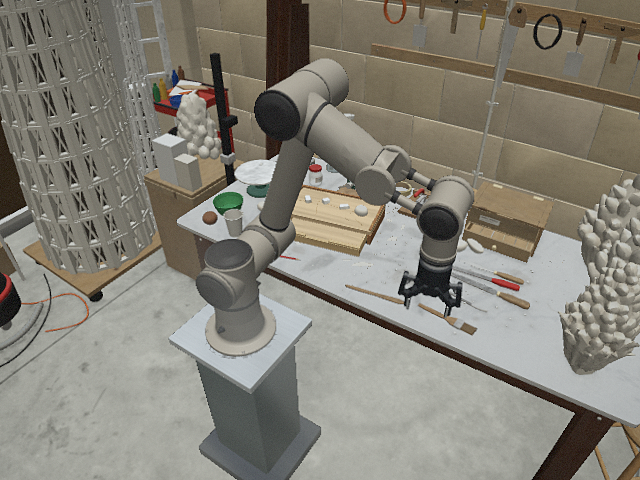

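The top crop shows the board with rear corners at crop (130,143) and (578,57) and front corners at (180,397) and (630,308). The offcuts are at (232,242), (320,205) and (425,200), with the egg rightmost at (525,198). The drawer front runs from (220,497) to (632,413).

```bash
python3 - <<'E'
from h import *
f=lambda u,v,z: back([201+(u)/4,151+(v)/4],z,'top')
P=[f(130,143,.078),f(578,57,.078),f(630,308,.078),f(180,397,.078)]
b=np.array([[.1,.18],[.1,-.18],[-.1,-.18],[-.1,.18]]); p=np.array(P)[:,:2]
bc=p-p.mean(0); H=sum(np.outer(x,y) for x,y in zip(b,bc)); th=np.arctan2(H[0,1]-H[1,0],H[0,0]+H[1,1]); c=p.mean(0)
R=np.array([[np.cos(th),-np.sin(th)],[np.sin(th),np.cos(th)]])
print('board',c,np.degrees(th)); print((p-(b@R.T+c)).round(4))
for n,u,v,z in [('L',232,242,.08),('M',320,205,.08),('R',425,200,.08),('egg',525,198,.085),('dl',220,497,.048),('dr',632,413,.048)]:
    w=f(u,v,z); print(n,w.round(3),(R.T@(w[:2]-c)).round(3))
for n,w in [('blk',[.602,.167]),('wed',[.628,.103]),('stk',[.636,.021]),('egg',[.629,-.057])]: print(n,(R.T@(np.array(w)-c)).round(3))
E
```

```text
board [0.61862385 0.05526987] 11.043739468977455
[[ 0.0015 -0.0036]
 [ 0.0001  0.0041]
 [-0.0021  0.0058]
 [ 0.0004 -0.0062]]
L [0.605 0.168 0.08 ] [0.009 0.114]
M [0.634 0.102 0.08 ] [0.024 0.043]
R [0.638 0.021 0.08 ] [ 0.012 -0.037]
egg [ 0.638 -0.055  0.085] [-0.003 -0.112]
dl [0.414 0.179 0.048] [-0.178  0.16 ]
dr [ 0.476 -0.137  0.048] [-0.177 -0.162]
blk [0.005 0.113]
wed [0.018 0.045]
stk [ 0.01  -0.037]
egg [-0.011 -0.112]
```

Request:
servo_tool --plan '[[[0.9,-0.6,0,0,0,0.066,15],[0.97,-0.64,0.08,0,0,0,15],[0.97,-0.64,0.08,0,0,0,15],[0.97,-0.64,0.08,0,0,0,15],[0.97,-0.64,0.08,0,0,0,15]]]' --force 20

```text
t: 1.62
eef_pos: [0.2562, -0.3843, 0.2467]
tool_rot: [180.0, -0.0, 11.0]
contact_force: [0.9, -0.1, 0.1]
opening: 0.298
grip_force: 0.0
```

Request:
servo_tool --plan '[[[0.97,-0.64,0.08,0,0,0,15],[0.97,-0.64,0.08,0,0,0,15],[0.97,-0.64,0.08,0,0,0,15],[0.97,-0.64,0.08,0,0,0,15],[0.97,-0.64,0.08,0,0,0,15]]]'

```text
t: 2.03
eef_pos: [0.3808, -0.2621, 0.2348]
tool_rot: [180.0, -0.0, 11.0]
contact_force: [0.4, -0.2, 0.0]
opening: 0.177
grip_force: 0.0
```

Request:
servo_tool --plan '[[[0.97,-0.64,0.08,0,0,0,15],[0.97,-0.64,0.08,0,0,0,15],[0.97,-0.64,0.08,0,0,0,15],[0.97,-0.64,0.08,0,0,0,15],[0,0,0,0,0,0,15]]]'

```text
t: 2.45
eef_pos: [0.4825, -0.1617, 0.2247]
tool_rot: [-179.9, -0.1, 11.3]
contact_force: [-0.5, 0.3, -0.1]
opening: 0.177
grip_force: 0.0
```

Request:
servo_tool --plan '[[[0.96,-0.62,0.1,0,0,0,15],[0.96,-0.62,0.1,0,0,0,15],[0.96,-0.62,0.1,0,0,0,15],[0.96,-0.62,0.1,0,0,0,15],[0.96,-0.62,0.1,0,0,0,15]]]'

```text
t: 2.87
eef_pos: [0.6038, -0.0458, 0.21]
tool_rot: [180.0, -0.0, 11.0]
contact_force: [0.5, -0.2, 0.3]
opening: 0.175
grip_force: 0.0
```

```bash
cat >> h.py <<'E'
C=np.array([.6186,.0553]); TH=np.radians(11.04); RB=np.array([[np.cos(TH),-np.sin(TH)],[np.sin(TH),np.cos(TH)]])
def brd(w): return (RB.T@(np.array(w)[:2]-C)).round(4)
E
python3 - <<'E'
from h import *
s=env.sense(); print(s['eef_pos'],brd(s['eef_pos']),s['tool_rot']); snap('wrist','w1.png')
i=cam('wrist'); print(i[0]['position'],i[0]['attitude'])
for q in ['offcut_block','offcut_wedge','offcut_stick','egg_casting']:
    print(q,[(np.round(d['xyz'],3).tolist(),brd(d['xyz']),round(d['confidence'],2)) for d in env.spot_in(q,'wrist')][:3])
for b in [(-.1,-.17),(-.1,.17),(.09,-.17),(.09,.17)]: print(b,proj([*(C+RB@b),.068],'wrist').round())
E
```

```text
[ 0.60379489 -0.04578813  0.20997639] [-0.0339 -0.0964] [ 1.79986479e+02 -4.45017566e-04  1.10384842e+01]
[ 0.68870734 -0.02594958  0.32670644] [ 1.61555104e+02  1.18847557e-01 -7.87523664e+01]
offcut_block [([0.607, 0.153, 0.074], array([0.0075, 0.0982]), 0.96), ([0.632, 0.103, 0.082], array([0.0218, 0.0445]), 0.69)]
offcut_wedge [([0.631, 0.102, 0.081], array([0.0212, 0.043 ]), 0.89), ([0.626, 0.029, 0.072], array([ 0.0021, -0.027 ]), 0.22)]
offcut_stick [([0.638, 0.019, 0.081], array([ 0.0122, -0.0391]), 0.82)]
egg_casting [([0.643, -0.057, 0.104], array([ 0.0021, -0.1152]), 0.57), ([0.462, 0.079, 0.012], array([-0.1497,  0.0532]), 0.34)]
(-0.1, -0.17) [418. 319.]
(-0.1, 0.17) [-41. 314.]
(0.09, -0.17) [442.  24.]
(0.09, 0.17) [-107.   43.]
```

View pics/w1.png

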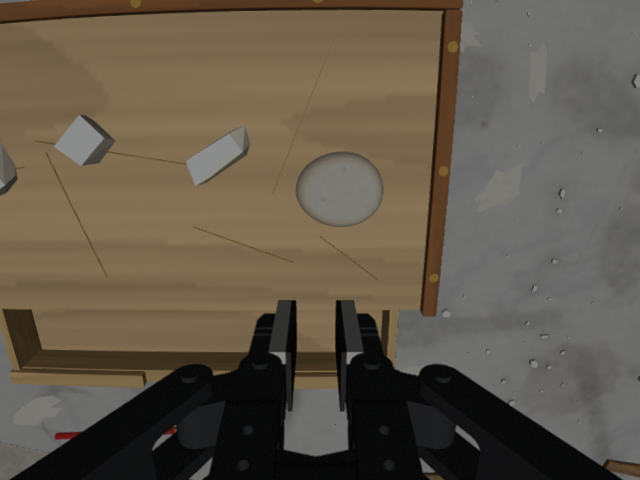

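The wrist view shows the stick at (218,156), the wedge at (84,140) and the egg at (340,189). The inner front-right corner is near (428,312) and the inner rear-right corner near (441,12). I'll refine the board pose from these.

```bash
python3 - <<'E'
from h import *
for n,u,v,z in [('fr out',436,316,.078),('rr out',462,9,.078),('rr in bot',441,12,.068),('rear in left',0,20,.068),('front edge a',40,309,.068),('front edge b',400,310,.068),('stick',218,158,.08),('st l',193,172,.083),('st r',246,142,.083),('wedge',82,142,.08),('egg',340,189,.085),('dr panel top R',396,386,.048),('L',20,371,.048)]:
    w=back([u,v],z,'wrist'); print(n,w.round(4),brd(w))
E
```

```text
fr out [ 0.5626 -0.1387  0.078 ] [-0.0921 -0.1797]
rr out [ 0.7471 -0.1008  0.078 ] [ 0.0962 -0.1778]
rr in bot [ 0.7454 -0.0922  0.068 ] [ 0.0962 -0.169 ]
rear in left [0.6965 0.1623 0.068 ] [0.097  0.0901]
front edge a [0.5065 0.1372 0.068 ] [-0.0943  0.1018]
front edge b [ 0.5576 -0.1166  0.068 ] [-0.0928 -0.157 ]
stick [0.6402 0.0187 0.08  ] [ 0.0142 -0.0401]
st l [0.6298 0.0317 0.083 ] [ 0.0065 -0.0253]
st r [0.653  0.0033 0.083 ] [ 0.0238 -0.0577]
wedge [0.6348 0.1008 0.08  ] [0.0246 0.0415]
egg [ 0.6368 -0.0555  0.085 ] [-0.0034 -0.1122]
dr panel top R [ 0.4796 -0.1384  0.048 ] [-0.1735 -0.1635]
L [0.4283 0.171  0.048 ] [-0.1647  0.15  ]
```

Request:
servo_tool --plan '[[[0.8,-0.49,0,0,0,0,15],[0.8,-0.49,0,0,0,0,15],[0.8,-0.49,0,0,0,0,15],[0.8,-0.48,0,0,0,0,15],[0,0,0.7,0,0,0,15]]]'

```text
t: 3.53
eef_pos: [0.6901, 0.0307, 0.1936]
tool_rot: [179.9, -0.6, 11.1]
contact_force: [0.3, -0.0, 0.5]
opening: 0.178
grip_force: 0.0
```

Request:
servo_tool --plan '[[[0,0,0.8,0,0,0,15],[0,0,0.8,0,0,0,15],[0,0,0.8,0,0,0,15],[0,0,0.6,0,0,0,15],[0,0,0,0,0,0,15]]]'

```text
t: 3.95
eef_pos: [0.683, 0.0274, 0.0949]
tool_rot: [-179.9, 0.5, 10.9]
contact_force: [0.1, -0.1, 0.4]
opening: 0.176
grip_force: 0.0
```

```bash
python3 - <<'E'
from h import *
s=env.sense(); print(s['eef_pos'],brd(s['eef_pos']),s['contact_force']); snap('wrist','w2.png')
E
```

```text
[0.68299229 0.02742551 0.0948723 ] [ 0.0579 -0.0397] [ 0.08066868 -0.14057424  0.38746719]
```

View pics/w2.png

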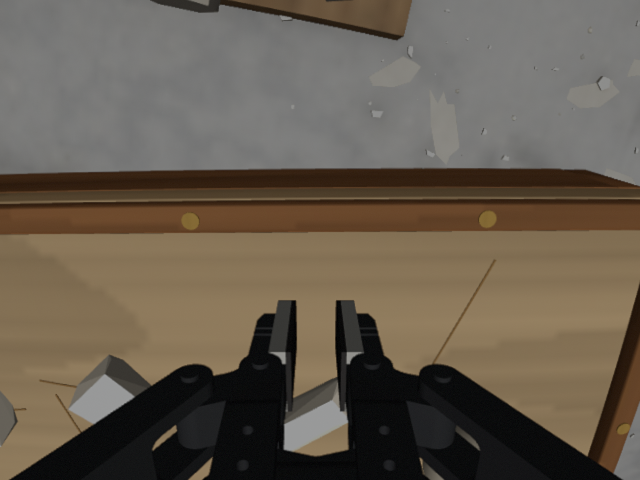

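The fingers are down behind the stick at (320,415), centred and clear of the egg. I'll push toward the front.

Request:
servo_tool --plan '[[[-0.2,0,-0.08,0,0,0,15],[-0.3,0,0,0,0,0,15],[-0.35,0,0,0,0,0,15],[-0.35,0,0,0,0,0,15],[-0.35,0,0,0,0,0,15]]]'

```text
t: 4.42
eef_pos: [0.6405, 0.0193, 0.1043]
tool_rot: [179.9, -0.2, 11.0]
contact_force: [1.2, -0.6, 0.2]
opening: 0.173
grip_force: 0.1
```

Request:
servo_tool --plan '[[[-0.35,0,0,0,0,0,15],[-0.35,0,0,0,0,0,15],[-0.35,0,0,0,0,0,15],[-0.35,0,0,0,0,0,15],[-0.35,0,0,0,0,0,15]]]'

```text
t: 4.83
eef_pos: [0.589, 0.0092, 0.1043]
tool_rot: [179.9, -0.2, 11.0]
contact_force: [-0.6, 0.8, -0.5]
opening: 0.172
grip_force: 0.1
```

Request:
servo_tool --plan '[[[-0.3,0,0,0,0,0,15],[-0.3,0,0,0,0,0,15],[-0.3,0,0,0,0,0,15],[-0.3,0,0,0,0,0,15],[-0.3,0,0,0,0,0,15]]]'

```text
t: 5.25
eef_pos: [0.5453, 0.0006, 0.1043]
tool_rot: [179.9, -0.3, 11.0]
contact_force: [0.2, 0.1, 0.0]
opening: 0.174
grip_force: 0.0
```

```bash
python3 - <<'E'
from h import *
s=env.sense(); print(s['eef_pos'],brd(s['eef_pos']),s['contact_force']); snap('wrist','w3.png')
for q in ['offcut_stick']:
    print(q,[(np.round(d['xyz'],3).tolist(),brd(d['xyz']),round(d['confidence'],2)) for c in ('wrist','scene') for _ in [env.camera(c)] for d in env.spot_in(q,c)])
E
```

```text
[0.54525563 0.000603   0.10432922] [-0.0825 -0.0396] [0.17161829 0.07994662 0.03376219]
offcut_stick [([0.528, 0.001, 0.077], array([-0.0988, -0.0358]), 0.94), ([0.516, -0.009, 0.034], array([-0.1125, -0.0435]), 0.53)]
```

View pics/w3.png

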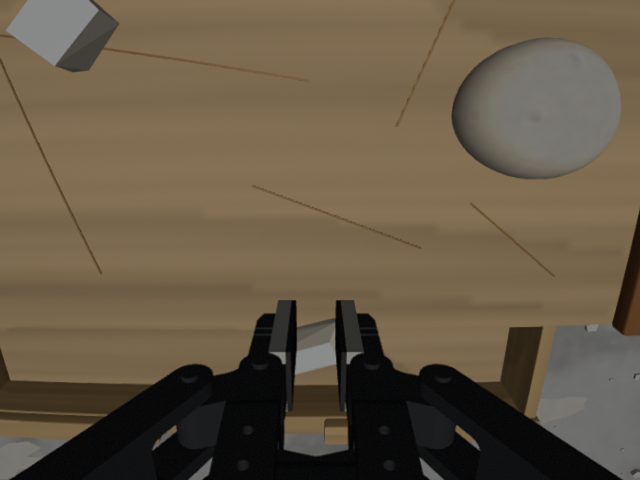

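The stick is at the lip between the fingers at (318,350), and the egg is undisturbed at (537,108). I'll push on, slightly lower.

Request:
servo_tool --plan '[[[-0.25,0,0.07,0,0,0,15],[-0.25,0,0.07,0,0,0,15],[-0.25,0,0,0,0,0,15],[-0.2,0,0,0,0,0,15],[0,0,0,0,0,0,15]]]'

```text
t: 5.92
eef_pos: [0.5149, -0.0042, 0.097]
tool_rot: [-180.0, 0.1, 11.0]
contact_force: [-0.5, -0.1, -0.8]
opening: 0.179
grip_force: 0.0
```

```bash
python3 - <<'E'
from h import *
s=env.sense(); print(s['eef_pos'],brd(s['eef_pos']),s['contact_force'])
for q in ['offcut_stick']:
    print(q,[(c,np.round(d['xyz'],3).tolist(),brd(d['xyz']),round(d['confidence'],2)) for c in ('wrist','scene') for _ in [snap(c,c+'4.png')] for d in env.spot_in(q,c)])
E
```

```text
[ 0.51493689 -0.00422978  0.09702492] [-0.1131 -0.0386] [-0.54811929 -0.14432948 -0.77245883]
offcut_stick [('wrist', [0.516, -0.008, 0.024], array([-0.1131, -0.0428]), 0.77)]
```

Request:
servo_tool --plan '[[[0,0,-0.9,0,0,0,15],[0,0,-0.9,0,0,0,15],[1.0,-0.45,0,0,0,0,15],[1.0,-0.45,0,0,0,0,15],[1.0,-0.45,0,0,0,0,15]]]'

```text
t: 6.53
eef_pos: [0.5986, 0.0534, 0.1524]
tool_rot: [180.0, -0.1, 11.0]
contact_force: [0.3, -0.7, 0.1]
opening: 0.175
grip_force: 0.0
```

Request:
servo_tool --plan '[[[1.0,-0.45,0,0,0,0,15],[1.0,-0.45,0,0,0,0,15],[1.0,-0.45,0,0,0,0,15],[0,0,0,0,0,0,15],[0,0,0,0,0,0,15]]]'

```text
t: 6.95
eef_pos: [0.6784, 0.1111, 0.15]
tool_rot: [180.0, 0.0, 11.2]
contact_force: [-1.0, -0.1, -0.3]
opening: 0.176
grip_force: 0.0
```

```bash
python3 - <<'E'
from h import *
s=env.sense(); print(s['eef_pos'],brd(s['eef_pos']),s['contact_force'])
snap('wrist','w5.png')
for q in ['offcut_wedge','offcut_block']:
    print(q,[(np.round(d['xyz'],3).tolist(),brd(d['xyz']),round(d['confidence'],2)) for d in env.spot_in(q,'wrist')])
E
```

```text
[0.67838712 0.11106238 0.1500054 ] [0.0694 0.0433] [-1.04591869 -0.06717787 -0.32092263]
offcut_wedge [([0.641, 0.103, 0.082], array([0.0312, 0.0421]), 0.86)]
offcut_block [([0.619, 0.17, 0.079], array([0.0223, 0.1129]), 0.9)]
```

View pics/w5.png

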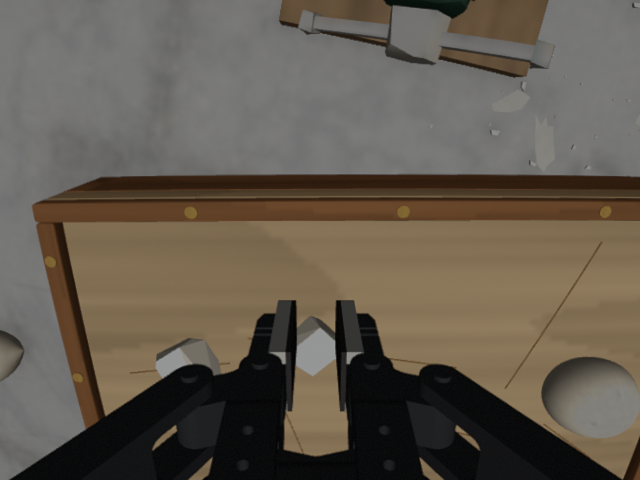

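The wedge is at (316,345), between the fingertips in view, and the block is at (188,357). I'll check the clearance behind the wedge before lowering.

```bash
python3 - <<'E'
from h import *
for n,u,v,z in [('rear corner lo',315,317,.07),('rear corner hi',315,317,.084),('rim base',320,222,.068),('blk rear',187,338,.07),('blk right',219,372,.07),('blk left',157,365,.075)]: print(n,brd(back([u,v],z,'wrist')))
E
```

```text
rear corner lo [0.0392 0.0417]
rear corner hi [0.0471 0.0417]
rim base [0.0919 0.0392]
blk rear [0.0256 0.1125]
blk right [0.0033 0.0965]
blk left [0.011  0.1297]
```

Request:
servo_tool --plan '[[[0,0,0.6,0,0,0,15],[0,0,0.6,0,0,0,15],[0,0,0.4,0,0,0,15],[0,0,0.13,0,0,0,15],[0,0,0,0,0,0,15]]]'

```text
t: 7.52
eef_pos: [0.6769, 0.1093, 0.0984]
tool_rot: [-180.0, 0.1, 11.0]
contact_force: [-0.9, -0.5, 0.8]
opening: 0.17
grip_force: 0.0
```

Request:
servo_tool --plan '[[[-0.2,0,0,0,0,0,15],[-0.3,0,0,0,0,0,15],[-0.3,0,0,0,0,0,15],[-0.3,0,0,0,0,0,15],[-0.35,0,0,0,0,0,15]]]'

```text
t: 7.93
eef_pos: [0.6351, 0.1014, 0.1009]
tool_rot: [180.0, -0.1, 11.0]
contact_force: [-0.8, -0.3, -0.0]
opening: 0.174
grip_force: 0.0
```

Request:
servo_tool --plan '[[[-0.35,0,0.01,0,0,0,15],[-0.35,0,0.01,0,0,0,15],[-0.35,0,0.01,0,0,0,15],[-0.35,0,0.01,0,0,0,15],[-0.35,0,0,0,0,0,15]]]'

```text
t: 8.35
eef_pos: [0.5835, 0.0913, 0.0998]
tool_rot: [180.0, -0.2, 11.0]
contact_force: [0.4, 0.5, 1.3]
opening: 0.173
grip_force: 0.3
```

Request:
servo_tool --plan '[[[-0.35,0,0,0,0,0,15],[-0.35,0,0,0,0,0,15],[-0.35,0,0,0,0,0,15],[-0.3,0,0,0,0,0,15],[-0.3,0,0,0,0,0,15]]]'

```text
t: 8.77
eef_pos: [0.535, 0.0818, 0.0998]
tool_rot: [180.0, -0.2, 11.0]
contact_force: [0.1, 0.3, -0.1]
opening: 0.175
grip_force: 0.1
```

Request:
servo_tool --plan '[[[-0.3,0,0,0,0,0,15],[-0.3,0,0,0,0,0,15],[-0.3,0,0,0,0,0,15],[-0.3,0,0,0,0,0,15],[0,0,0,0,0,0,15]]]'

```text
t: 9.18
eef_pos: [0.4982, 0.0749, 0.099]
tool_rot: [180.0, -0.0, 11.0]
contact_force: [-0.0, 0.8, -0.2]
opening: 0.176
grip_force: 0.0
```

```bash
python3 - <<'E'
from h import *
s=env.sense(); print(s['eef_pos'],brd(s['eef_pos']),s['contact_force'])
snap('wrist','w6.png')
for q in ['offcut_wedge','offcut_block','offcut_stick','drawer_front']:
    print(q,[(np.round(d['xyz'],3).tolist(),brd(d['xyz']),round(d['confidence'],2)) for d in env.spot_in(q,'wrist')])
E
```

```text
[0.49819244 0.07488197 0.09904325] [-0.1144  0.0423] [-0.03060932  0.79475986 -0.19444779]
offcut_wedge [([0.488, 0.071, 0.025], array([-0.1254,  0.0405]), 0.71)]
offcut_block [([0.594, 0.16, 0.08], array([-0.0037,  0.1071]), 0.7)]
offcut_stick [([0.519, -0.006, 0.027], array([-0.1095, -0.0412]), 0.65)]
drawer_front [([0.472, 0.029, 0.011], array([-0.1487,  0.0024]), 0.62), ([0.512, -0.009, 0.026], array([-0.1165, -0.0427]), 0.34)]
```

View pics/w6.png

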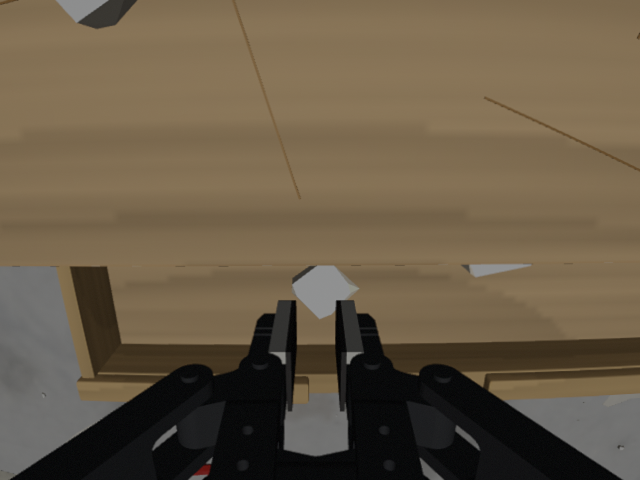

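The wedge at (325,290) and the stick at (497,268) are both in the drawer. The block is next.

Request:
servo_tool --plan '[[[0,0,-0.9,0,0,0,15],[0,0,-0.9,0,0,0,15],[0.95,-0.39,0,0,0,0,15],[0.95,-0.39,0,0,0,0,15],[0.95,-0.39,0,0,0,0,15]]]'

```text
t: 9.85
eef_pos: [0.5783, 0.1265, 0.1531]
tool_rot: [180.0, -0.1, 11.0]
contact_force: [0.1, -0.1, -0.2]
opening: 0.174
grip_force: 0.0
```

Request:
servo_tool --plan '[[[0.95,-0.39,0,0,0,0,15],[0.95,-0.39,0,0,0,0,15],[0.95,-0.39,0,0,0,0,15],[0,0,0,0,0,0,15],[0,0,0,0,0,0,15]]]'

```text
t: 10.27
eef_pos: [0.6545, 0.1776, 0.1508]
tool_rot: [180.0, 0.1, 11.1]
contact_force: [0.5, 0.2, 0.4]
opening: 0.176
grip_force: 0.0
```

```bash
python3 - <<'E'
from h import *
s=env.sense(); print(s['eef_pos'],brd(s['eef_pos']),s['contact_force'])
snap('wrist','w7.png')
for q in ['offcut_block']:
    print(q,[(np.round(d['xyz'],3).tolist(),brd(d['xyz']),round(d['confidence'],2)) for d in env.spot_in(q,'wrist')])
E
```

```text
[0.6545421  0.177592   0.15080294] [0.0587 0.1131] [0.51683679 0.22460338 0.36817598]
offcut_block [([0.613, 0.169, 0.087], array([0.0158, 0.1125]), 0.92)]
```

View pics/w7.png

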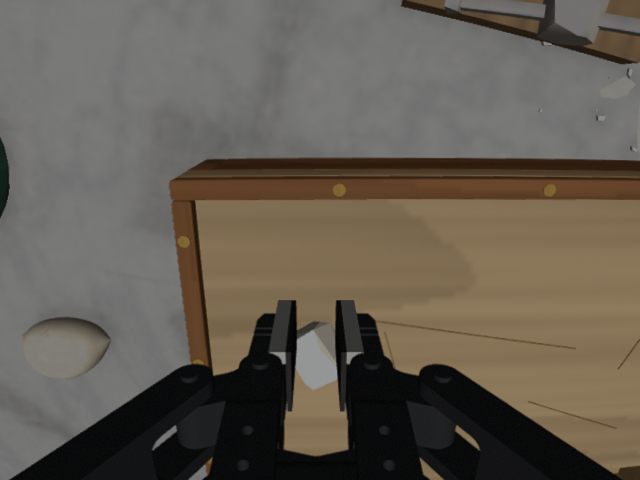

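The block at (318,355) is centred ahead of the fingers, with the left rim clear. I'll lower and push.

Request:
servo_tool --plan '[[[0,0,0.6,0,0,0,15],[0,0,0.6,0,0,0,15],[0,0,0.4,0,0,0,15],[0,0,0.15,0,0,0,15],[0,0,0,0,0,0,15]]]'

```text
t: 10.78
eef_pos: [0.653, 0.1762, 0.0986]
tool_rot: [-180.0, 0.2, 11.0]
contact_force: [0.5, 0.6, 0.3]
opening: 0.172
grip_force: 0.0
```

Request:
servo_tool --plan '[[[-0.2,0,0,0,0,0,15],[-0.3,0,0,0,0,0,15],[-0.3,0,0,0,0,0,15],[-0.3,0,0,0,0,0,15],[-0.35,0,0,0,0,0,15]]]'

```text
t: 11.2
eef_pos: [0.6113, 0.1683, 0.1012]
tool_rot: [180.0, -0.1, 11.0]
contact_force: [0.8, 0.1, 1.0]
opening: 0.179
grip_force: 0.0
```

Request:
servo_tool --plan '[[[-0.35,0,0.01,0,0,0,15],[-0.35,0,0.01,0,0,0,15],[-0.35,0,0.01,0,0,0,15],[-0.35,0,0,0,0,0,15],[-0.35,0,0,0,0,0,15]]]'

```text
t: 11.62
eef_pos: [0.5599, 0.1583, 0.1006]
tool_rot: [180.0, -0.2, 11.0]
contact_force: [1.1, 1.2, 0.7]
opening: 0.174
grip_force: 0.5
```

Request:
servo_tool --plan '[[[-0.35,0,0,0,0,0,15],[-0.35,0,0,0,0,0,15],[-0.3,0,0,0,0,0,15],[-0.3,0,0,0,0,0,15],[-0.3,0,0,0,0,0,15]]]'

```text
t: 12.03
eef_pos: [0.5129, 0.1491, 0.1005]
tool_rot: [180.0, -0.2, 11.0]
contact_force: [-0.3, 0.5, -0.3]
opening: 0.176
grip_force: 0.0
```

Request:
servo_tool --plan '[[[-0.3,0,0,0,0,0,15],[-0.3,0,0,0,0,0,15],[-0.3,0,0,0,0,0,15],[-0.2,0,0,0,0,0,15],[0,0,0,0,0,0,15]]]'

```text
t: 12.45
eef_pos: [0.4792, 0.1427, 0.0994]
tool_rot: [180.0, -0.0, 11.0]
contact_force: [0.9, -0.1, 0.1]
opening: 0.175
grip_force: 0.0
```

```bash
python3 - <<'E'
from h import *
s=env.sense(); print(s['eef_pos'],brd(s['eef_pos']),s['contact_force'])
snap('wrist','w8.png')
for q in ['offcut_wedge','offcut_block','offcut_stick','drawer_front']:
    print(q,[(np.round(d['xyz'],3).tolist(),brd(d['xyz']),round(d['confidence'],2)) for d in env.spot_in(q,'wrist')])
E
```

```text
[0.47917808 0.1426715  0.09939434] [-0.1201  0.1125] [ 0.87883541 -0.06581954  0.06266405]
offcut_wedge [([0.489, 0.074, 0.027], array([-0.1236,  0.0429]), 0.9)]
offcut_block [([0.475, 0.142, 0.03], array([-0.1244,  0.1128]), 0.86), ([0.469, 0.054, 0.012], array([-0.1468,  0.0278]), 0.25)]
offcut_stick [([0.518, -0.005, 0.026], array([-0.1108, -0.0399]), 0.87)]
drawer_front [([0.467, 0.056, 0.011], array([-0.1486,  0.0302]), 0.88)]
```

View pics/w8.png

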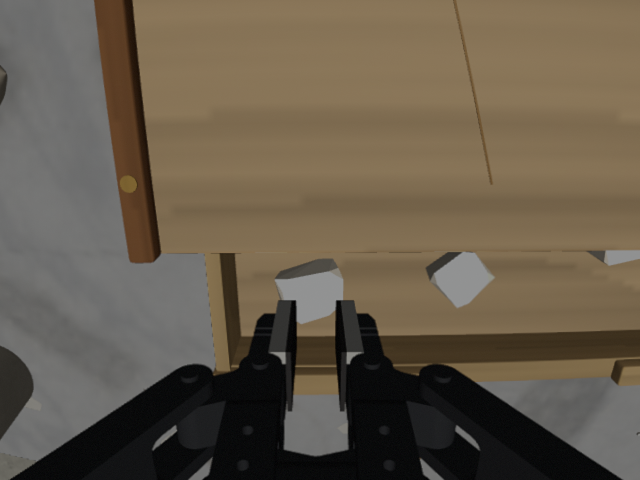

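All three offcuts lie flat in the drawer: block (310,290), wedge (462,278), stick (615,256). Next I'll go round to the drawer front.

Request:
servo_tool --plan '[[[0,0,-0.85,0,0,0,15],[0,0,-0.85,0,0,0,15],[-0.8,0.94,0,0,0,0,15],[-0.8,0.94,0,0,0,0,15],[-0.8,0.94,0,0,0,0,15]]]'

```text
t: 13.12
eef_pos: [0.4255, 0.0453, 0.15]
tool_rot: [180.0, -0.1, 11.2]
contact_force: [0.5, -0.2, 0.8]
opening: 0.179
grip_force: 0.0
```

Request:
servo_tool --plan '[[[-0.9,0.94,0,0,0,0,10],[0,0,0.3,0,0,0,10],[0,0,0,0,0,0,10],[0,0,0.6,0,0,0,10],[0,0,0,0,0,0,10]]]'

```text
t: 13.53
eef_pos: [0.4043, 0.0136, 0.1214]
tool_rot: [-179.9, 0.1, 11.1]
contact_force: [-0.0, -0.2, -1.4]
opening: 0.117
grip_force: 0.0
```

```bash
python3 - <<'E'
from h import *
s=env.sense(); print(s['eef_pos'],brd(s['eef_pos']),s['contact_force'])
snap('wrist','w9.png')
E
```

```text
[0.40430475 0.01356018 0.12139786] [-2.183e-01  1.000e-04] [-0.00148787 -0.18603677 -1.35994715]
```

View pics/w9.png

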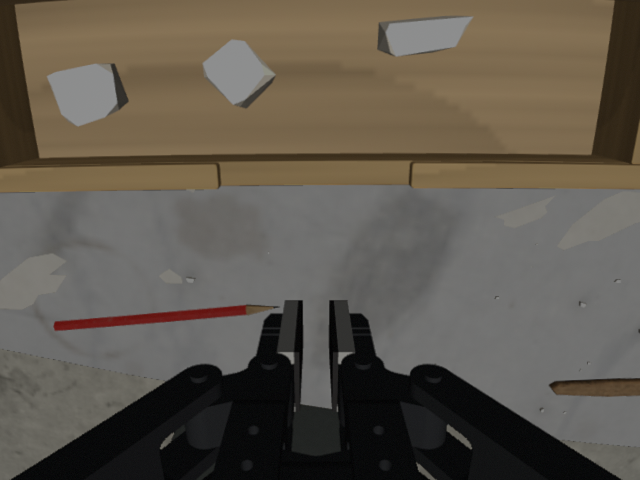

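The three offcuts show flat in the drawer at (88,93), (238,72) and (425,36). The fingers are in front of the notch, with the pencil off to the left. I'll lower and push.

Request:
servo_tool --plan '[[[0,0,0.8,0,0,0,10],[0,0,0.8,0,0,0,10],[0,0,0.6,0,0,0,10],[0,0,0.15,0,0,0,10],[0,0,0,0,0,0,10]]]'

```text
t: 14.0
eef_pos: [0.4046, 0.0137, 0.0518]
tool_rot: [-180.0, 0.1, 11.1]
contact_force: [-0.4, -0.1, 0.3]
opening: 0.116
grip_force: 0.0
```

Request:
servo_tool --plan '[[[0.3,0,0,0,0,0,10],[0.3,0,0,0,0,0,10],[0.25,0,0,0,0,0,10],[0.2,0,0,0,0,0,10],[0.2,0,0,0,0,0,10]]]'

```text
t: 14.42
eef_pos: [0.4422, 0.0205, 0.0528]
tool_rot: [180.0, -0.0, 11.1]
contact_force: [-2.0, 0.1, 1.9]
opening: 0.119
grip_force: 1.1
```

Request:
servo_tool --plan '[[[0.2,0,0,0,0,0,10],[0.2,0,0,0,0,0,10],[0.2,0,0,0,0,0,10],[0.2,0,0,0,0,0,10],[0.2,0,0,0,0,0,10]]]'

```text
t: 14.83
eef_pos: [0.4713, 0.0263, 0.0522]
tool_rot: [-180.0, 0.0, 11.0]
contact_force: [-2.4, 0.9, 1.0]
opening: 0.12
grip_force: 1.1
```

Request:
servo_tool --plan '[[[0.2,0,0,0,0,0,10],[0.2,0,0,0,0,0,10],[0.2,0,0,0,0,0,10],[0.2,0,0,0,0,0,10],[0.1,0,0,0,0,0,10]]]'

```text
t: 15.25
eef_pos: [0.4984, 0.0314, 0.0522]
tool_rot: [180.0, -0.0, 11.0]
contact_force: [-2.9, 0.4, 1.1]
opening: 0.116
grip_force: 1.1
```

Request:
servo_tool --plan '[[[0.1,0,0,0,0,0,10],[0.1,0,0,0,0,0,10],[0.08,0,0,0,0,0,10],[0.06,0,0,0,0,0,10],[0,0,0,0,0,0,10]]]'

```text
t: 15.67
eef_pos: [0.5079, 0.0332, 0.0523]
tool_rot: [180.0, -0.0, 11.1]
contact_force: [-1.0, -0.3, 0.3]
opening: 0.114
grip_force: 0.2
```

```bash
python3 - <<'E'
from h import *
s=env.sense(); print(s['eef_pos'],brd(s['eef_pos']),s['contact_force'])
E
```

```text
[0.50790573 0.03320067 0.05228976] [-0.1129 -0.0005] [-1.03554175 -0.29559095  0.30271621]
```

Not at the stop yet, so I'll creep on until the force rises.

Request:
servo_tool --plan '[[[0.06,0,0,0,0,0,10],[0.06,0,0,0,0,0,10],[0.05,0,0,0,0,0,10]]]'

```text
t: 15.92
eef_pos: [0.5117, 0.034, 0.0522]
tool_rot: [-180.0, 0.1, 11.1]
contact_force: [-7.5, -3.4, 6.0]
opening: 0.113
grip_force: 4.2
```

Request:
servo_tool --plan '[[[0.05,0,0,0,0,0,10],[0.05,0,0,0,0,0,10]]]'

```text
t: 16.08
eef_pos: [0.5119, 0.0341, 0.0521]
tool_rot: [-180.0, 0.5, 11.1]
contact_force: [-17.3, -6.3, 12.9]
opening: 0.114
grip_force: 9.2
```

Request:
servo_tool --plan '[[[0,0,0,0,0,0,10],[0,0,0,0,0,0,10],[0,0,0,0,0,0,10],[-0.3,0,0,0,0,0,10],[-0.6,0,0,0,0,0,10]]]'

```text
t: 16.5
eef_pos: [0.491, 0.0294, 0.0527]
tool_rot: [179.9, -0.2, 11.0]
contact_force: [0.2, -0.1, -0.3]
opening: 0.116
grip_force: 0.0
```

Request:
servo_tool --plan '[[[-0.9,0,0,0,0,0,10],[-0.9,0,-0.3,0,0,0,10],[0,0,-0.9,0,0,0,10],[0,0,-0.9,0,0,0,10],[0,0,0,0,0,0,10]]]'

```text
t: 16.92
eef_pos: [0.4389, 0.0187, 0.1195]
tool_rot: [179.8, -0.5, 11.0]
contact_force: [1.1, 0.1, 0.4]
opening: 0.114
grip_force: 0.0
```

```bash
python3 - <<'E'
from h import *
s=env.sense(); print(s['eef_pos'],brd(s['eef_pos']),s['contact_force'])
snap('wrist','w10.png')
E
```

```text
[0.43893896 0.0187375  0.11954962] [-0.1833 -0.0015] [1.10152491 0.10104208 0.41423573]
```

View pics/w10.png

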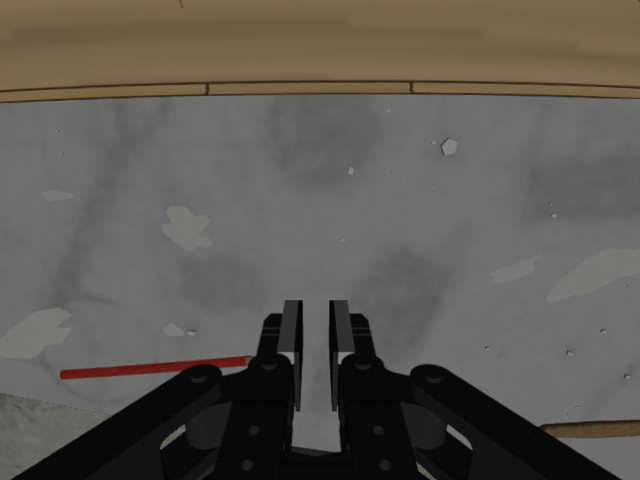

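The panel's front edge is at (310,95), just ahead of the board edge at (310,82). I'll measure that gap.

```bash
python3 - <<'E'
from h import *
e=brd(back([310,82],.068,'wrist')); print('edge',e)
print('face notch',brd(back([310,95],.040,'wrist')),'face R',brd(back([500,97],.048,'wrist')),'edge R',brd(back([500,84],.068,'wrist')))
E
```

```text
edge [-0.0942  0.0004]
face notch [-0.0985  0.0007] face R [-0.0985 -0.0823] edge R [-0.0939 -0.0731]
```

The gap is 4.3–4.6 mm, against 4 mm when home, so the drawer is closed and the force showed the stop. The hand is clear; handing in.

```bash
python3 - <<'E'
from h import *
print(env.close_job())
E
```

```text
the job is handed in; nothing more can be done
None
```

I swept all three offcuts into the catch drawer, pushed it home against its stop (front gap measured at about 4.5 mm, 4 mm when home), drew the hand clear and handed the job in; the fingers stayed clear of the egg, and no verdict came back.

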